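Watch into its drawer pocket, drawer shut

TASK

The silver wristwatch sits on its cradle on the sloped orange stand. Lift it off and seat the cradle flat and square, all the way down, in the blue fitted pocket of the open top drawer (either way round), and let go without dropping it; then gently push the drawer fully shut. Leave the other things on the ledge where they are.

Things in the scene. Friction and masses are not known exactly. Their poses are not given: they have to be found in the camera images.
- cradle: Loose watch cradle, 0.26 kg. Dark base plate 110 (x) x 74 (y) x 12 mm; on it, centred, a cream saddle 84 (x) x 50 (y) mm, from 12 to 42 mm above the underside, steel bracelet round it; round watch on top, diameter 40, to 51 mm. Grip the flat saddle sides, 50 mm apart along y, fingertips just above the plate. Origin: centre of underside; z towards the watch. Starts on the stand, x up the slope.
- stand: Fixed orange sloped stand, 96 mm wide (y), 120 mm long (x). Its face rises towards its +x at 35 degrees from level, so the face and the cradle's z lean 35 degrees to its -x, roughly to the robot; face centre 52 mm above the ledge; a 10 mm lip at the low edge holds the cradle. Origin: on the ledge under the face centre. May be left or right of the organizer.
- organizer: Fixed clear three-tier tray stack, 230 mm wide (y), 230 deep (x), 190 high; flat cover on top (underside at 186 mm). Only the top tier is a drawer; it starts open, 216 mm wide, side walls to 144 mm and front panel to 160 mm above the ledge. Origin: on the ledge, 80 mm in front of the middle of its front face; x points from front to back (the way the drawer shuts).
- pocket (a point): Centre of the pocket floor in the top drawer, 118 mm above the ledge, 78 mm behind the drawer's front face; axes as the organizer's; moves with the drawer. The blue-rimmed pocket is 114 (x) x 78 (y) mm, 2 mm larger on each side than the cradle's plate. Rim 8 mm wide, 11 mm high: 6 mm upright wall, then a 45 degree lead-in opening 5 mm outwards on each side.
- drawer_handle (a point): Middle of the front face of the blue pull tab on the drawer's front; the tab is 60 mm wide, 12 mm high, sticks out 20 mm from the drawer front, and is centred 150 mm above the ledge. Push here along the organizer's +x to shut the drawer.
- drawer (a joint): Opening of the top drawer in m: 0 fully shut (against its stop), growing as it comes out, at most 0.19; it starts about 0.15 to 0.18 open. Stiff slide (about 4 N to move); it stays where it is left.
- saucer: White ceramic earring saucer, diameter 110 mm, 18 mm high, loose; leave it. Origin: centre of its underside.
- compact: Round red compact mirror, shut, diameter 72 mm, 14 mm high, loose; leave it. Origin: centre of its underside.
- comb: Black plastic comb, 180 mm (its x) x 33 x 6 mm, lying flat, loose; leave it. Origin: middle of its underside.
- lotion: Yellow lotion bottle, diameter 60 mm, 150 mm high, standing, loose; leave it. Origin: centre of its underside.
- jar: Green cream jar, diameter 70 mm, 60 mm high, standing, loose; leave it. Origin: centre of its underside.

How it is judged:
By the outcome, as a careful person would: the job done as asked, in the order asked, and still so for the second after the job is handed in, with the robot touching nothing.
It also fails if it takes over 61 s, if anything falls off the work surface, if the arm or the gripper's body presses on something with over 40 N, if the wrist force passes 120 N, or if a joint passes its speed limit or range.

ROBOT

A 6-joint arm with a two-finger parallel gripper is mounted at the origin on the work surface. World frame = base frame: x ahead of the robot, y to its left, z up, the work surface at z = 0. Lengths are in m, angles in rad, forces in N, time in s.
With the tool pointing down it reaches from about 0.35 to 0.775 m from the base axis. Payload 5.5 kg.
Tool frame: the origin (TCP) lies between the finger pads; the fingertips stand 8 mm ahead of it and the grasp point (between the pads) lies 11 mm behind it; z points along the fingers, y is the line along which they close (so a half turn about z gives the same grasp; the last joint's range is limited). The gripper opens to 85 mm and grips with 20 to 120 N. Pads are 22 mm wide; open, the fingers measure 114 mm over their backs; the gripper's body (76 mm by 85 mm) begins 54 mm behind the grasp point. The pads swing forward as they close: fully open they stand 13 mm farther back than shut.
Start: joints at [-1.287, 0.313, 0.046, 1.304, 0, 1.431], TCP at [0.236, -0.524, 0.206] pointing down, gripper open.
Joint ranges: [-2.76, 2.76], [-0.86, 1.69], [-1.03, 1.26], [-2.2, 2.34], [-1.47, 1.5], [-3.14, 3.14]. Speed limits (rad/s): [2.57, 2.57, 3.14, 3.14, 3.14, 3.14].

INTERFACE

Orientations are given as a unit quaternion [w, x, y, z].
In Python, from workcell import env gives the robot as it stands.
- The arm moves only by the tool move_arm, never from a script. Its argument "moves" is one flat list of numbers, 5 for each row, row after row: the shift along the world's x, y, z in m, then the turn about the world's z in rad, then the finger opening in m, from 0 to 0.0854. A call has 1 to 12 rows; each row is the pose to reach, as a shift and turn from the pose commanded when the call began; what a row does not reach only later rows make up. A row lasts 1/12 s, in which the tool goes at most 41.7 mm and 7.16 degrees, less where a joint would pass 70% of its speed; a pose out of reach is approached as far as the arm can. A call with a gripper value outside its range is refused whole. The fingers move at their own pace and stop on an object; "newtons" is the grip in N (left out, the last holds). Time passes only in rows, so rows that repeat a pose let the fingers close. It gives the time, the measured TCP pose, the force, the opening and the grip force at its end, in the units of the state.
- env.get_state(): the state, without advancing time (a new reading comes with each control period).
- env.read_camera(name): name is "scene" or "top"; returns a dict with "pixels" (400x640x3 uint8, red, green, blue), "camera_matrix" (3x3 intrinsics, pixels), "rvec" (rotation vector, rad) and "tvec" (3), from world to camera coordinates, as OpenCV has them. Camera axes: x right, y down, z forward; pixel columns grow to the right and rows downward; lengths in m; the calibration is good to about 2 mm. A picture is of the moment at which its call begins. There is no depth.
- env.hand_in(): hands the job in; it is judged then, once.
The state is a dict: "clock": time; "joint_pos": joint angles; "qvel": joint speeds; "tau": joint torques, N m; "tcp_pos": TCP position; "orientation": TCP orientation; "wrist_force": force on the tool from outside, world axes, zero at the start; "ft_torque": the same for the moment, N m; "finger_gap": finger opening in m; "grip_force": force on a finger pad.
Only numpy, scipy, OpenCV 4.12 (cv2) and the standard library are available. Lean on these libraries where they do the work, as an engineer would, in place of code of your own. Each camera call takes 0.05 s, during which the arm holds its last target. There are 200 camera calls.

## Working session

There is one attempt and no reset: what is moved stays moved. The work goes in short steps, Python scripts to look and compute and a tool call to move; the robot and the scene stay as the last step left them, time stands still between calls to the robot, and variables do not carry over. Pictures are saved under pics/ and viewed, at most 10 in all, crops included, and the job is handed in when it is done.

Besides the shell and the picture viewer there is one more tool, called by a JSON object that holds its "fn" and its "kwargs", one argument or row to a line. move_arm: Moves the arm, as the interface text tells. Its arguments: {"type":"object","properties":{"moves":{"type":"array"},"newtons":{"type":"number"}},"required":["moves"]}

```bash
ls; mkdir -p pics; python3 - <<'E'
from workcell import env
import cv2,numpy as np
for n in("scene","top"):
    r=env.read_camera(n); cv2.imwrite(f"pics/{n}0.png",r["pixels"][...,::-1])
    np.savez(f"{n}0.npz",**r)
    R=cv2.Rodrigues(np.array(r["rvec"]))[0]; print(n,r["camera_matrix"],-R.T@np.array(r["tvec"]).ravel(),R[2])
print(env.get_state())
E
```

```text
pics
scene [[500.8718739    0.         321.4519158 ]
 [  0.         500.8718739  201.25291293]
 [  0.           0.           1.        ]] [1.67562758 0.13378776 1.20246403] [-0.71615984 -0.08868215 -0.69227925]
top [[492.62747442   0.         318.51696164]
 [  0.         492.62747442 189.293429  ]
 [  0.           0.           1.        ]] [ 0.4468858  -0.01838937  1.55048108] [ 0.06683397  0.0073951  -0.99773671]
{'clock': 0.1, 'joint_pos': array([-1.28660801e+00,  3.13948855e-01,  4.50890415e-02,  1.30363344e+00,
       -2.31205782e-05,  1.43117729e+00]), 'qvel': array([-0.00034143, -0.00301996,  0.00455156, -0.00094809,  0.00159543,
       -0.00077127]), 'tau': array([ 2.62962152e-03, -4.81723809e+01,  2.99245244e+01,  1.27861279e-02,
       -1.53228857e-04, -4.18499326e-06]), 'tcp_pos': array([ 0.23628777, -0.52364122,  0.20468325]), 'orientation': array([-8.45414625e-04,  9.77631949e-01,  2.10321309e-01, -7.28077046e-05]), 'wrist_force': array([1.20468386, 0.27931816, 0.10335772]), 'ft_torque': array([0.01871559, 0.01222794, 0.00071579]), 'grip_force': 0.0, 'finger_gap': 0.08557957243186946}
```

View pics/scene0.png

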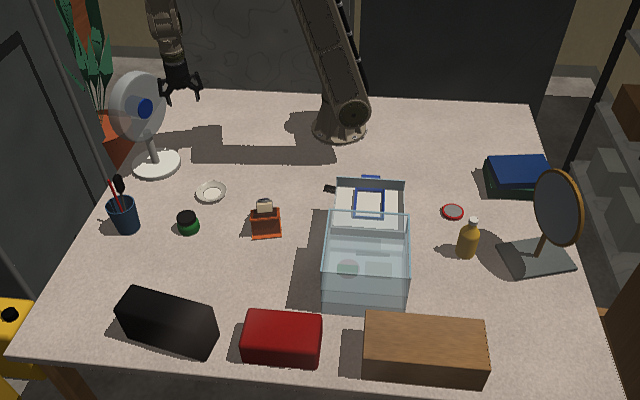

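View pics/top0.png

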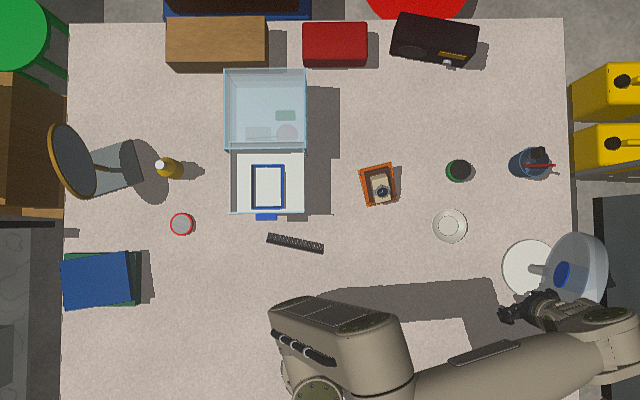

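The scene view has the stand with the watch at about (265,222) and the organizer at about (365,260), with its drawer open toward the robot. In the top view the stand is at (379,185), the blue pocket rim at (268,187) and the tab at (266,216). Next I'll zoom in on both.

```bash
cat > h.py <<'E'
import cv2,numpy as np
def load(n):
    return dict(np.load(n+".npz"))
def P(r):
    R=cv2.Rodrigues(r["rvec"])[0]; return r["camera_matrix"]@np.c_[R,np.ravel(r["tvec"])]
def tri(a,b,ua,ub):
    X=cv2.triangulatePoints(P(a),P(b),np.float64(ua).reshape(-1,2).T,np.float64(ub).reshape(-1,2).T); return (X[:3]/X[3]).T
def ray(r,uv,z):
    R=cv2.Rodrigues(r["rvec"])[0]; C=-R.T@np.ravel(r["tvec"])
    d=(R.T@np.linalg.inv(r["camera_matrix"])@np.c_[np.float64(uv).reshape(-1,2),np.ones(np.size(uv)//2)].T).T
    return C+d*((z-C[2])/d[:,2])[:,None]
def proj(r,X):
    return cv2.projectPoints(np.float64(X).reshape(-1,1,3),r["rvec"],r["tvec"],r["camera_matrix"],None)[0].reshape(-1,2)
def crop(r,x,y,w,h,s):
    return cv2.resize(r["pixels"][y:y+h,x:x+w,::-1],None,fx=s,fy=s,interpolation=cv2.INTER_CUBIC)
E
python3 - <<'E'
from h import *
s,t=load("scene0"),load("top0")
a=np.hstack([crop(s,240,190,50,50,6),crop(s,325,168,90,50,5.5)[:300,:495]][0:1]+[cv2.resize(crop(s,325,170,90,54,5),(500,300))])
b=np.hstack([crop(t,355,160,50,50,6),cv2.resize(crop(t,222,145,90,80,5),(450,400))[50-0:350],np.zeros((300,50,3),np.uint8)])
cv2.imwrite("pics/c0.png",np.vstack([a,b]))
for n,r,(x,y,w,h) in(("s",s,(325,165,90,60)),("t",t,(225,150,85,75))):
    hsv=cv2.cvtColor(r["pixels"],cv2.COLOR_RGB2HSV)
    m=cv2.inRange(hsv,(105,120,60),(130,255,255)); z=np.zeros_like(m); z[y:y+h,x:x+w]=m[y:y+h,x:x+w]
    cs,hi=cv2.findContours(z,cv2.RETR_CCOMP,cv2.CHAIN_APPROX_NONE)
    for c,hh in zip(cs,hi[0]):
        if cv2.contourArea(c)>60: print(n,hh[3],cv2.contourArea(c),cv2.boundingRect(c),cv2.approxPolyDP(cv2.convexHull(c),3,True).reshape(-1,2).tolist())
    m=cv2.inRange(hsv,(5,150,80),(15,255,255)); x,y,w,h=(240,190,50,50) if n=="s" else (355,155,50,55)
    z=np.zeros_like(m); z[y:y+h,x:x+w]=m[y:y+h,x:x+w]
    c=np.argwhere(z)[:,::-1].astype(np.int32); print(n,"or",cv2.approxPolyDP(cv2.convexHull(c),2,True).reshape(-1,2).tolist())
E
```

```text
s -1 76.5 (353, 187, 32, 25) [[384, 189], [383, 211], [353, 209], [355, 187]]
s or [[281, 236], [252, 239], [249, 220], [251, 210], [278, 207]]
t -1 100.0 (256, 214, 21, 6) [[276, 214], [276, 219], [256, 219], [256, 214]]
t -1 1282.5 (251, 164, 33, 45) [[282, 164], [283, 207], [251, 208], [251, 165]]
t 1 1140.5 (253, 166, 29, 42) [[254, 166], [281, 167], [280, 206], [253, 206]]
t or [[396, 198], [367, 206], [358, 170], [390, 162]]
```

View pics/c0.png

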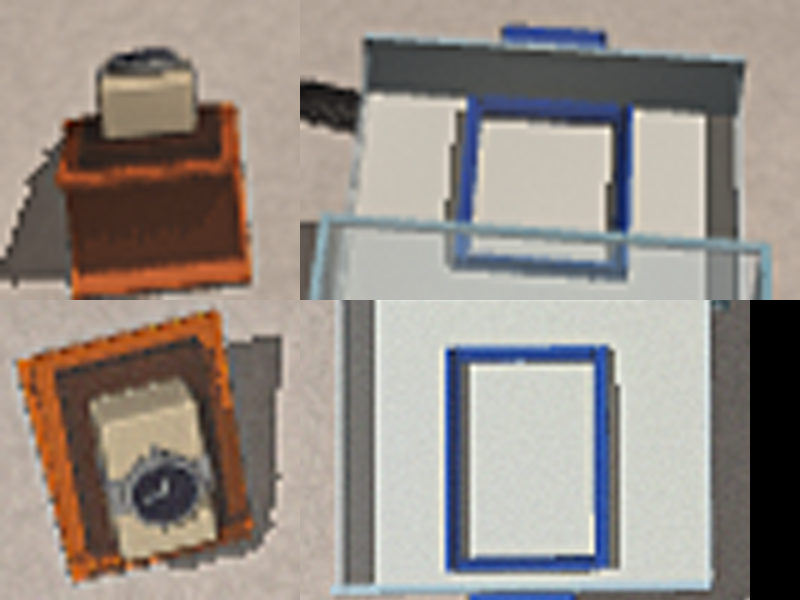

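The crops show the pocket rim's outer corners. In the scene view they are (355.2,187.5), (384.9,188.9), (384.0,220.0) and (352.0,218.2). In the top view they are (251.2,164.4), (283.8,164.2), (283.2,209.2) and (251.4,209.2). The stand needs more zoom.

```bash
python3 - <<'E'
from h import *
s,t=load("scene0"),load("top0")
cv2.imwrite("pics/c1.png",np.hstack([crop(s,246,194,40,50,10),crop(t,356,160,40,50,10)]))
# order -x-y,-x+y,+x+y,+x-y
S=[(355.2,187.5),(384.9,188.9),(384,220),(352,218.2)]
T=[(283.2,209.2),(251.4,209.2),(251.2,164.4),(283.8,164.2)]
X=tri(s,t,S,T);print(X.round(4)); Y=ray(t,T,.129);print(Y.round(4),Y.mean(0))
print(np.linalg.norm(np.diff(Y,axis=0),axis=1), [np.degrees(np.arctan2(*(Y[i]-Y[j])[[1,0]])) for i,j in((2,1),(3,0))],np.degrees(np.arctan2(*( -(Y[1]-Y[0])[[0]],(Y[1]-Y[0])[1]))))
# tab: scene corners top face
print("tab",ray(t,[(256,219.5),(276.5,219.5)],.156))
print("front edge",ray(t,[(230.5,213),(304,213)],.16))
E
```

```text
[[0.4855 0.0955 0.1235]
 [0.4862 0.1886 0.1263]
 [0.6174 0.1897 0.1194]
 [0.6173 0.0941 0.1173]]
[[0.4854 0.0945 0.129 ]
 [0.4862 0.1864 0.129 ]
 [0.6163 0.1871 0.129 ]
 [0.616  0.0923 0.129 ]] [0.55099527 0.14010151 0.129     ]
[0.09187435 0.13009787 0.09475967] [np.float64(0.30091566734681047), np.float64(-0.967344206907536)] [-0.48909574]
tab [[0.45623851 0.16947988 0.156     ]
 [0.45575286 0.11145885 0.156     ]]
front edge [[0.47513706 0.24102635 0.16      ]
 [0.47337757 0.03342038 0.16      ]]
```

View pics/c1.png

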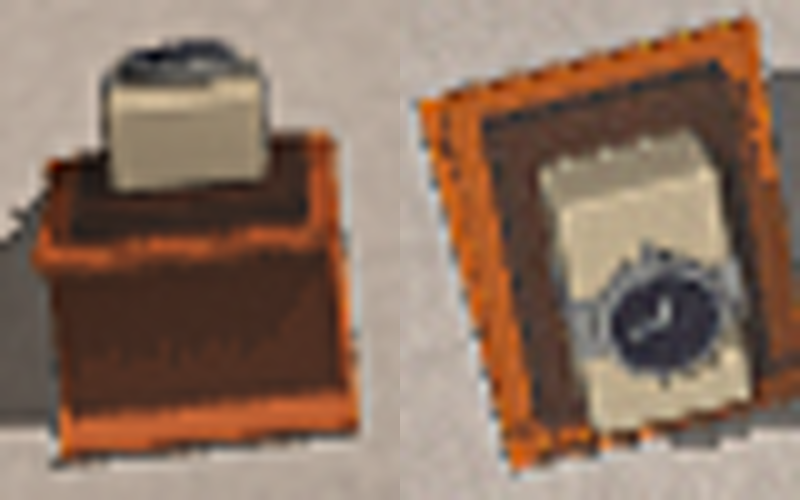

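The crop shows the saddle's upper end face, which in the scene view has its corners at (257,203), (273,202), (257,213) and (273,212). In the top view I can also see the watch at (382,192) and the plate's upper corners at (364,172) and (388,166). Now I'll triangulate them.

```bash
python3 - <<'E'
from h import *
s,t=load("scene0"),load("top0")
# pairs (-y,+y): end bottom, end top, plate top upper edge, stand upper edge
S=np.array([(113,188),(267,180),(108,88),(266,82),(70,235),(308,220),(38,262),(350,240)])/10+[246,194]
T=(np.array([(692,132),(540,180),(713,180),(562,208),(722,62),(483,120),(755,20),(420,100)])-[400,0])/10+[356,160]
X=tri(s,t,S,T);print(X.round(4))
d=X[1::2]-X[::2];print("width",np.linalg.norm(d,axis=1).round(4),"yaw",np.degrees(np.arctan2(-d[:,0],d[:,1])).round(1))
m=(X[1::2]+X[::2])/2;print("mid",m.round(4))
# implied cradle origin from each at yaw psi, tilt 35
for psi in np.radians([12,14]):
  th=np.radians(35);ux=np.array([np.cos(psi)*np.cos(th),np.sin(psi)*np.cos(th),np.sin(th)]);uz=np.array([-np.cos(psi)*np.sin(th),-np.sin(psi)*np.sin(th),np.cos(th)])
  for k,(a,b) in enumerate([(.042,.012),(.042,.042),(.055,.012),(.06,0)]): print((m[k]-a*ux-b*uz).round(4))
# stand side edges in top view, and ray-based yaw
print("stand +y edge: top",X[7],"low",ray(t,(np.array([515,470])-[400,0])/10+[356,160],.025))
print("watch centre",ray(t,(np.array([665,322])-[400,0])/10+[356,160],.052+.051*np.cos(th)))
E
```

```text
[[ 0.5913 -0.2061  0.0841]
 [ 0.5777 -0.1603  0.0788]
 [ 0.5745 -0.2084  0.1116]
 [ 0.5663 -0.1618  0.111 ]
 [ 0.6124 -0.2155  0.0834]
 [ 0.5958 -0.1436  0.0807]
 [ 0.6247 -0.2243  0.0831]
 [ 0.6024 -0.127   0.08  ]]
width [0.048  0.0473 0.0739 0.0999] yaw [16.6  9.9 13.  12.9]
mid [[ 0.5845 -0.1832  0.0815]
 [ 0.5704 -0.1851  0.1113]
 [ 0.6041 -0.1795  0.082 ]
 [ 0.6136 -0.1756  0.0816]]
[ 0.5576 -0.1889  0.0475]
[ 0.5603 -0.1873  0.0528]
[ 0.5667 -0.1875  0.0406]
[ 0.5655 -0.1859  0.0472]
[ 0.5578 -0.1899  0.0475]
[ 0.5604 -0.1876  0.0528]
[ 0.567  -0.1888  0.0406]
[ 0.5659 -0.1875  0.0472]
stand +y edge: top [ 0.60240081 -0.12696718  0.08000465] low [[ 0.49282822 -0.15816566  0.025     ]]
watch centre [[ 0.53416557 -0.19687575  0.09377675]]
```

{"fn": "move_arm", "kwargs": {
  "moves": [0.05, 0.06, 0.03, 0.125, 0.085, 0.08, 0.09, 0.03, 0.25, 0.085, 0.11, 0.12, 0.03, 0.375, 0.085, 0.14, 0.15, 0.03, 0.5, 0.085, 0.17, 0.18, 0.03, 0.625, 0.085, 0.195, 0.21, 0.03, 0.75, 0.085, 0.22, 0.24, 0.03, 0.875, 0.085, 0.245, 0.265, 0.02, 1.0, 0.085, 0.27, 0.29, 0.01, 1.12, 0.085, 0.29, 0.31, 0, 1.24, 0.085, 0.305, 0.325, 0, 1.36, 0.085, 0.309, 0.331, 0, 1.48, 0.085]
}}

```text
clock: 1.1
tcp_pos: [0.5477, -0.1887, 0.2033]
orientation: [-0.001, 0.576, 0.818, 0.001]
wrist_force: [0.1, -0.2, -0.7]
finger_gap: 0.0851
grip_force: 0.0
```

{"fn": "move_arm", "kwargs": {
  "moves": [0, 0, 0, 0.12, 0.085, 0, 0, 0, 0.24, 0.085, 0, 0, 0, 0.36, 0.085, 0, 0, 0, 0.48, 0.085, 0, 0, 0, 0.6, 0.085, 0, 0, 0, 0.72, 0.085, 0, 0, 0, 0.84, 0.085, 0, 0, 0, 0.96, 0.085, 0, 0, 0, 1.08, 0.085, 0, 0, 0, 1.2, 0.085, 0, 0, -0.02, 1.32, 0.085, 0, 0, -0.04, 1.44, 0.085]
}}

```text
clock: 2.1
tcp_pos: [0.5463, -0.1936, 0.1659]
orientation: [0.001, -0.104, 0.995, -0.001]
wrist_force: [-0.5, 0.1, -0.5]
finger_gap: 0.0851
grip_force: 0.0
```

```bash
cat > st.py <<'E'
from workcell import env
import numpy as np
from scipy.spatial.transform import Rotation as Ro
s=env.get_state();q=s["orientation"];R=Ro.from_quat(np.r_[q[1:],q[0]]).as_matrix()
print(s["clock"],s["tcp_pos"].round(4),"yaw",np.degrees(np.arctan2(R[1,0],R[0,0])).round(2),"tilt",R[:,2].round(3),"F",s["wrist_force"].round(1),s["ft_torque"].round(2),"gap",s["finger_gap"],s["grip_force"],"j6",s["joint_pos"][5])
E
python3 st.py
```

```text
2.1 [ 0.5463 -0.1936  0.1659] yaw -168.07 tilt [ 0.002 -0.001 -1.   ] F [-0.5  0.1 -0.5] [0.06 0.05 0.04] gap 0.08512029086503825 0.0 j6 -0.6872622555185661
```

{"fn": "move_arm", "kwargs": {
  "moves": [0, 0, -0.015, 0.024, 0.085, 0, 0, -0.03, 0.024, 0.085, 0, 0, -0.045, 0.024, 0.085, 0, 0, -0.06, 0.024, 0.085, 0, 0, -0.07, 0.024, 0.085, 0, 0, -0.08, 0.024, 0.085, 0, 0, -0.085, 0.024, 0.085, 0, 0, -0.09, 0.024, 0.085, 0, 0, -0.092, 0.024, 0.085, 0, 0, -0.092, 0.024, 0.085]
}}

```text
clock: 2.93
tcp_pos: [0.5455, -0.1932, 0.0734]
orientation: [-0.0, -0.113, 0.994, 0.0]
wrist_force: [-0.4, -0.9, -0.3]
finger_gap: 0.0849
grip_force: 0.0
```

```bash
python3 st.py; python3 - <<'E'
from workcell import env
from h import *
for n in("scene","top"): np.savez(n+"1.npz",**env.read_camera(n))
s,t=load("scene1"),load("top1")
cv2.imwrite("pics/c2.png",np.hstack([crop(s,235,170,60,75,6.6),crop(t,345,150,60,75,6.6)]))
E
```

```text
2.9333 [ 0.5455 -0.1932  0.0734] yaw -167.04 tilt [-0.  0. -1.] F [-0.4 -0.9 -0.3] [0.02 0.03 0.  ] gap 0.08488173205211176 0.0 j6 -0.7053628361696445
```

View pics/c2.png

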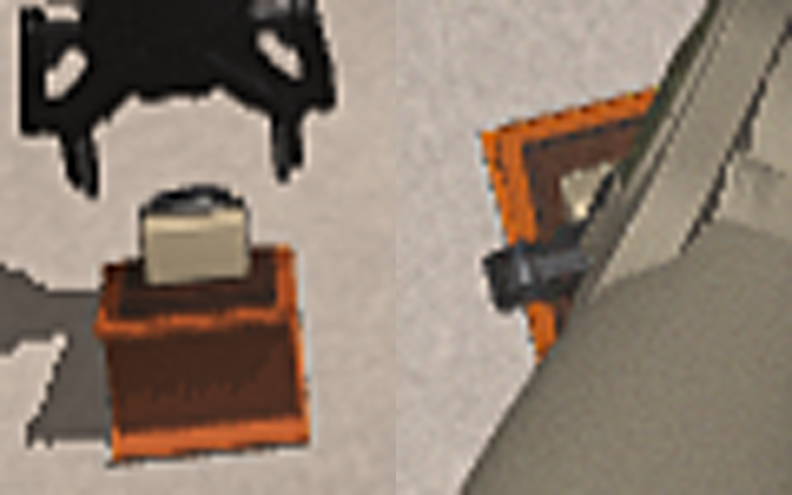

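The scene picture shows the open fingertips at about (248.6,199.5) and (278.2,197.6), on either side of the saddle but apparently high. I'll check that by projecting the expected tips.

```bash
python3 - <<'E'
from h import *
s,t=load("scene1"),load("top1")
y=np.array([-np.sin(.227),np.cos(.227),0]);c=np.array([.5455,-.1932,0])
for z in(.065,.078,.09,.1): print(z,proj(s,[c+[0,0,z]-.05*y,c+[0,0,z]+.05*y]).round(1).tolist())
print("sad top centre", proj(s,[[.5345,-.1945,.0865],[.5413,-.1933,.0803]]))
for z in(.09,.08): print(ray(t,[(345+(490-396)/6.6,150+285/6.6),(345+(510-396)/6.6,150+308/6.6),(345+(485-396)/6.6,150+255/6.6)],z))
E
```

```text
0.065 [[248.9, 208.6], [279.7, 205.9]]
0.078 [[248.4, 205.8], [279.5, 203.0]]
0.09 [[248.0, 203.1], [279.2, 200.4]]
0.1 [[247.7, 200.8], [279.0, 198.1]]
sad top centre [[264.01500861 200.11534474]
 [264.14585848 202.97522209]]
[[ 0.53208052 -0.12833533  0.09      ]
 [ 0.52164752 -0.13717488  0.09      ]
 [ 0.54562105 -0.12627419  0.09      ]]
[[ 0.53266385 -0.12908814  0.08      ]
 [ 0.52215942 -0.13798821  0.08      ]
 [ 0.5462971  -0.12701288  0.08      ]]
```

{"fn": "move_arm", "kwargs": {
  "moves": [0, 0, 0, 0, 0.06, 0, 0, 0, 0, 0.06, 0, 0, 0, 0, 0.06, 0, 0, 0, 0, 0.06],
  "newtons": 30
}}

```text
clock: 3.37
tcp_pos: [0.5456, -0.1932, 0.0738]
orientation: [0.0, -0.113, 0.994, -0.0]
wrist_force: [0.4, 0.8, 0.8]
finger_gap: 0.0602
grip_force: 0.0
```

```bash
python3 st.py; python3 - <<'E'
from workcell import env
from h import *
np.savez("scene2.npz",**env.read_camera("scene"))
s=load("scene2");s0=load("scene0")
a=crop(s,240,175,45,50,8);b=crop(s0,155,70,55,50,8)
y=np.array([-np.sin(.227),np.cos(.227),0]);c=np.array([.5455,-.1932,.0654])
for p in proj(s,[c+.034*y,c-.034*y]): cv2.circle(a,tuple(int(v) for v in (p-[240,175])*8),3,(0,0,255),-1)
y=np.array([.911,-.412,0]);c=np.array([.2363,-.5236,.197])
for p in proj(s0,[c+.043*y,c-.043*y,c+[0,0,.013]+.043*y,c+[0,0,.013]-.043*y]): cv2.circle(b,tuple(int(v) for v in (p-[155,70])*8),3,(0,0,255),-1)
cv2.imwrite("pics/c3.png",np.hstack([a,b]))
E
```

```text
3.3667 [ 0.5456 -0.1932  0.0738] yaw -167.04 tilt [ 0. -0. -1.] F [0.4 0.8 0.8] [ 0.03  0.07 -0.  ] gap 0.060191362956950156 0.0 j6 -0.7053011689738953
```

View pics/c3.png

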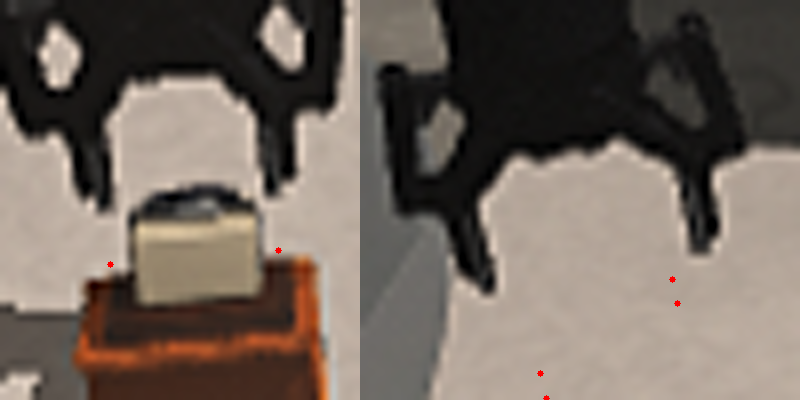

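The tips show at about row 200 (crop rows 205 and 190), roughly 30 mm above the nominal position. I'll feel downwards in small steps to find their true height.

{"fn": "move_arm", "kwargs": {
  "moves": [0, 0, -0.002, 0, 0.07, 0, 0, -0.004, 0, 0.07, 0, 0, -0.006, 0, 0.07, 0, 0, -0.006, 0, 0.07]
}}

```text
clock: 3.75
tcp_pos: [0.545, -0.193, 0.0669]
orientation: [-0.0, -0.113, 0.994, 0.0]
wrist_force: [-0.1, 0.3, -0.5]
finger_gap: 0.0696
grip_force: 0.0
```

{"fn": "move_arm", "kwargs": {
  "moves": [0, 0, -0.002, 0, 0.07, 0, 0, -0.004, 0, 0.07, 0, 0, -0.004, 0, 0.07]
}}

```text
clock: 4.0
tcp_pos: [0.5452, -0.193, 0.063]
orientation: [-0.0, -0.113, 0.994, 0.0]
wrist_force: [-0.2, 0.6, 0.6]
finger_gap: 0.0699
grip_force: 0.0
```

{"fn": "move_arm", "kwargs": {
  "moves": [0, 0, -0.002, 0, 0.07, 0, 0, -0.003, 0, 0.07, 0, 0, -0.003, 0, 0.07]
}}

```text
clock: 4.25
tcp_pos: [0.5453, -0.1931, 0.0602]
orientation: [-0.0, -0.113, 0.994, 0.0]
wrist_force: [0.8, -1.1, 0.7]
finger_gap: 0.0702
grip_force: 0.0
```

{"fn": "move_arm", "kwargs": {
  "moves": [0, 0, -0.002, 0, 0.07, 0, 0, -0.003, 0, 0.07, 0, 0, -0.003, 0, 0.07]
}}

```text
clock: 4.5
tcp_pos: [0.5453, -0.1931, 0.0573]
orientation: [-0.0, -0.113, 0.994, 0.0]
wrist_force: [-0.1, 0.7, -0.6]
finger_gap: 0.0699
grip_force: 0.0
```

{"fn": "move_arm", "kwargs": {
  "moves": [0, 0, -0.001, 0, 0.07, 0, 0, -0.002, 0, 0.07, 0, 0, -0.002, 0, 0.07]
}}

```text
clock: 4.75
tcp_pos: [0.5454, -0.1932, 0.0553]
orientation: [-0.0, -0.113, 0.994, 0.0]
wrist_force: [-0.5, 0.0, 0.8]
finger_gap: 0.0697
grip_force: 0.0
```

```bash
python3 st.py; python3 - <<'E'
from workcell import env
from h import *
np.savez("scene3.npz",**env.read_camera("scene"))
s=load("scene3")
cv2.imwrite("pics/c4.png",crop(s,240,175,50,60,9))
E
```

```text
4.75 [ 0.5454 -0.1932  0.0553] yaw -167.04 tilt [-0.  0. -1.] F [-0.5  0.   0.8] [-0.02  0.03  0.04] gap 0.06966453977288757 0.0 j6 -0.7053217410397908
```

View pics/c4.png

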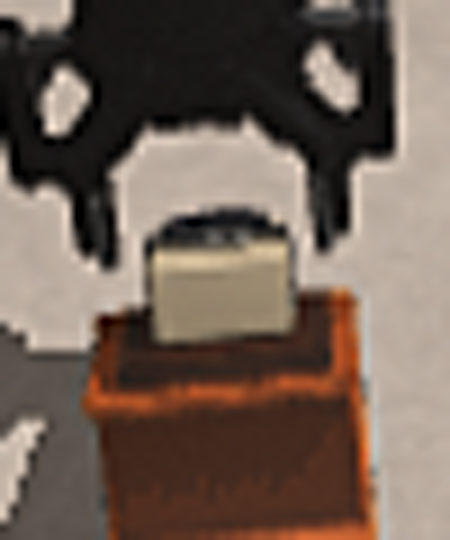

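The tips are now at about (251.7,204.4) and (276,202.6), still level with the saddle's upper part and touching nothing. I'll keep going down.

{"fn": "move_arm", "kwargs": {
  "moves": [0, 0, -0.001, 0, 0.07, 0, 0, -0.002, 0, 0.07, 0, 0, -0.003, 0, 0.07, 0, 0, -0.003, 0, 0.07]
}}

```text
clock: 5.13
tcp_pos: [0.5453, -0.1931, 0.0523]
orientation: [-0.0, -0.113, 0.994, 0.0]
wrist_force: [-0.0, -0.8, 0.4]
finger_gap: 0.0701
grip_force: 0.0
```

{"fn": "move_arm", "kwargs": {
  "moves": [0, 0, -0.001, 0, 0.07, 0, 0, -0.002, 0, 0.07, 0, 0, -0.003, 0, 0.07, 0, 0, -0.003, 0, 0.07]
}}

```text
clock: 5.47
tcp_pos: [0.5453, -0.1931, 0.0493]
orientation: [-0.0, -0.113, 0.994, 0.0]
wrist_force: [0.6, -0.1, 0.7]
finger_gap: 0.0699
grip_force: 0.0
```

{"fn": "move_arm", "kwargs": {
  "moves": [0, 0, -0.001, 0, 0.07, 0, 0, -0.002, 0, 0.07, 0, 0, -0.003, 0, 0.07, 0, 0, -0.003, 0, 0.07]
}}

```text
clock: 5.8
tcp_pos: [0.5453, -0.1931, 0.0463]
orientation: [-0.0, -0.113, 0.994, 0.0]
wrist_force: [-0.5, -0.1, 0.6]
finger_gap: 0.0703
grip_force: 0.0
```

{"fn": "move_arm", "kwargs": {
  "moves": [0, 0, -0.001, 0, 0.07, 0, 0, -0.002, 0, 0.07, 0, 0, -0.003, 0, 0.07, 0, 0, -0.003, 0, 0.07]
}}

```text
clock: 6.13
tcp_pos: [0.5453, -0.1931, 0.0432]
orientation: [-0.0, -0.113, 0.994, 0.0]
wrist_force: [0.2, 0.2, -0.4]
finger_gap: 0.0701
grip_force: 0.0
```

```bash
python3 st.py; python3 - <<'E'
from workcell import env
from h import *
np.savez("scene4.npz",**env.read_camera("scene")); np.savez("top4.npz",**env.read_camera("top"))
s=load("scene4"); t=load("top4")
cv2.imwrite("pics/c5.png",np.hstack([crop(s,240,180,45,55,9),crop(t,350,155,40,55,9)]))
E
```

```text
6.1333 [ 0.5453 -0.1931  0.0432] yaw -167.04 tilt [-0.  0. -1.] F [ 0.2  0.2 -0.4] [ 0.01 -0.01  0.01] gap 0.0700899961208499 0.0 j6 -0.7053177065975995
```

View pics/c5.png

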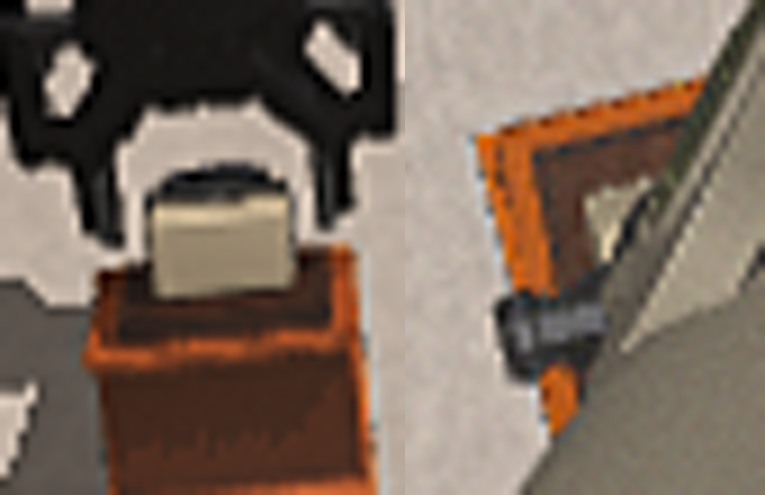

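Tips are at about (252,207) and (276,205), beside the saddle and roughly 12 mm above the plate. I'll go down 7 mm more and then close.

{"fn": "move_arm", "kwargs": {
  "moves": [0, 0, -0.001, 0, 0.07, 0, 0, -0.002, 0, 0.07, 0, 0, -0.004, 0, 0.07, 0, 0, -0.004, 0, 0.07]
}}

```text
clock: 6.57
tcp_pos: [0.5452, -0.1931, 0.0391]
orientation: [-0.0, -0.113, 0.994, 0.0]
wrist_force: [0.1, 0.6, -0.2]
finger_gap: 0.0701
grip_force: 0.0
```

{"fn": "move_arm", "kwargs": {
  "moves": [0, 0, -0.001, 0, 0.07, 0, 0, -0.002, 0, 0.07, 0, 0, -0.003, 0, 0.07, 0, 0, -0.003, 0, 0.07]
}}

```text
clock: 6.9
tcp_pos: [0.5453, -0.1931, 0.0362]
orientation: [-0.0, -0.113, 0.994, 0.0]
wrist_force: [0.8, 0.4, 0.2]
finger_gap: 0.07
grip_force: 0.0
```

{"fn": "move_arm", "kwargs": {
  "moves": [0, 0, 0, 0, 0.056, 0, 0, 0, 0, 0.056, 0, 0, 0, 0, 0.056, 0, 0, 0, 0, 0.056],
  "newtons": 30
}}

```text
clock: 7.23
tcp_pos: [0.5455, -0.1932, 0.0366]
orientation: [0.0, -0.113, 0.994, 0.0]
wrist_force: [0.4, 0.1, 0.3]
finger_gap: 0.0556
grip_force: 0.0
```

{"fn": "move_arm", "kwargs": {
  "moves": [0, 0, 0, 0, 0.045, 0, 0, 0, 0, 0.045, 0, 0, 0, 0, 0.045, 0, 0, 0, 0, 0.045, 0, 0, 0, 0, 0.045],
  "newtons": 30
}}

```text
clock: 7.65
tcp_pos: [0.5455, -0.1931, 0.0367]
orientation: [0.0, -0.113, 0.994, 0.0]
wrist_force: [-0.7, 1.2, 2.9]
finger_gap: 0.0495
grip_force: 31.9
```

```bash
python3 st.py
```

```text
7.65 [ 0.5455 -0.1931  0.0367] yaw -167.03 tilt [ 0.  0. -1.] F [-0.7  1.2  2.9] [0.21 0.16 0.1 ] gap 0.049505055731204235 31.905090808868408 j6 -0.7054128771196306
```

{"fn": "move_arm", "kwargs": {
  "moves": [0, 0, 0.003, 0, 0.045, 0, 0, 0.008, 0, 0.045, 0, 0, 0.015, 0, 0.045, 0, 0, 0.025, 0, 0.045, 0, 0, 0.04, 0, 0.045, 0, 0, 0.055, 0, 0.045, 0, 0, 0.07, 0, 0.045, 0, 0, 0.085, 0, 0.045, 0, 0, 0.1, 0, 0.045]
}}

```text
clock: 8.4
tcp_pos: [0.5455, -0.1932, 0.1382]
orientation: [0.0, -0.113, 0.994, -0.0]
wrist_force: [-0.4, -0.8, -2.4]
finger_gap: 0.0496
grip_force: 31.5
```

```bash
python3 st.py; python3 - <<'E'
from workcell import env
from h import *
np.savez("scene5.npz",**env.read_camera("scene")); np.savez("top5.npz",**env.read_camera("top"))
s=load("scene5"); t=load("top5")
cv2.imwrite("pics/c6.png",np.hstack([crop(s,235,140,60,80,6.5),crop(t,345,140,60,80,6.5)]))
E
```

```text
8.4 [ 0.5455 -0.1932  0.1382] yaw -167.04 tilt [ 0.001 -0.    -1.   ] F [-0.4 -0.8 -2.4] [-0.06  0.03  0.  ] gap 0.04963630088194076 31.502618193626404 j6 -0.7052533465590745
```

View pics/c6.png

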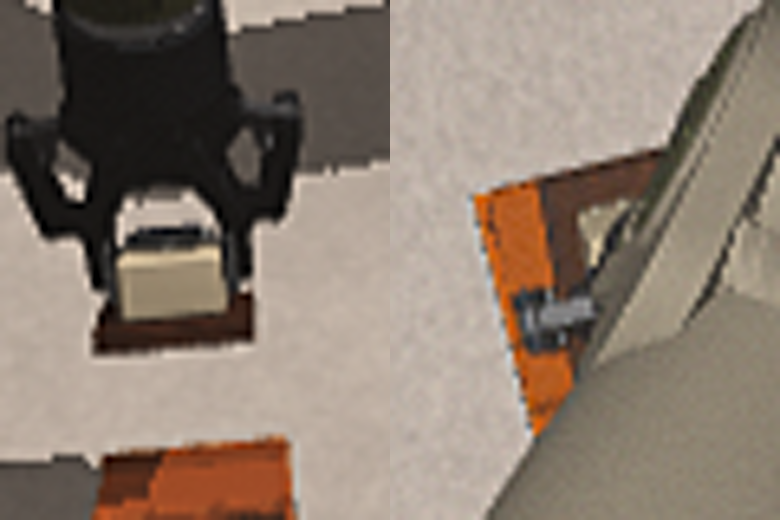

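The cradle is held and clear of the stand, with its plate end at (249.6,194.6)–(274.2,192.3) in the scene view and still tilted. I'll check its offset from the TCP.

```bash
python3 - <<'E'
from h import *
s,t=load("scene5"),load("top5")
psi=np.radians(13);y=np.array([-np.sin(psi),np.cos(psi),0])
o=np.array([.562,-.1885,.1515])
for deg in(30,35,40):
  th=np.radians(deg);ux=np.array([np.cos(psi)*np.cos(th),np.sin(psi)*np.cos(th),np.sin(th)]);uz=np.array([-np.cos(psi)*np.sin(th),-np.sin(psi)*np.sin(th),np.cos(th)])
  f=lambda a,b,c:o+a*ux+b*y+c*uz
  print(deg,"bottom",proj(s,[f(.055,-.037,0),f(.055,.037,0)]).round(1).tolist(),"saddle end bot",proj(s,[f(.042,-.025,.012),f(.042,.025,.012)]).round(1).tolist(),"top",proj(s,[f(.042,-.025,.042),f(.042,.025,.042)]).round(1).tolist(),"T",proj(t,[f(.055,.037,.012)]).round(1).tolist())
m=lambda a:(np.array(a)/6.5+[235,140]).round(1).tolist()
print("meas bottom",m([(95,355),(255,340)]),"bot",m([(120,318),(226,312)]),"top",m([(118,255),(222,250)]),"T [368.1,168.2]")
E
```

```text
30 bottom [[249.5, 196.2], [274.3, 194.1]] saddle end bot [[253.3, 191.0], [269.9, 189.6]] top [[252.3, 181.3], [269.0, 179.9]] T [[366.9, 168.7]]
35 bottom [[249.3, 194.6], [274.1, 192.5]] saddle end bot [[253.2, 189.8], [269.8, 188.3]] top [[252.2, 179.9], [268.9, 178.5]] T [[367.3, 169.7]]
40 bottom [[249.2, 193.0], [274.0, 190.9]] saddle end bot [[253.1, 188.5], [269.7, 187.1]] top [[252.2, 178.6], [268.8, 177.2]] T [[367.8, 170.9]]
meas bottom [[249.6, 194.6], [274.2, 192.3]] bot [[253.5, 188.9], [269.8, 188.0]] top [[253.2, 179.2], [269.2, 178.5]] T [368.1,168.2]
```

{"fn": "move_arm", "kwargs": {
  "moves": [0, 0, 0.02, 0, 0.045, 0, 0, 0.045, 0, 0.045, 0, 0.015, 0.065, -0.02, 0.045, -0.003, 0.04, 0.078, -0.045, 0.045, -0.006, 0.075, 0.08, -0.075, 0.045, -0.008, 0.11, 0.08, -0.1, 0.045, -0.01, 0.145, 0.08, -0.13, 0.045, -0.013, 0.18, 0.08, -0.16, 0.045, -0.015, 0.215, 0.08, -0.185, 0.045, -0.017, 0.25, 0.08, -0.21, 0.045, -0.019, 0.28, 0.08, -0.23, 0.045, -0.0205, 0.305, 0.08, -0.234, 0.045]
}}

```text
clock: 9.5
tcp_pos: [0.5241, 0.1141, 0.216]
orientation: [-0.0, 0.004, 1.0, 0.0]
wrist_force: [-0.8, -1.4, -2.1]
finger_gap: 0.0495
grip_force: 32.3
```

{"fn": "move_arm", "kwargs": {
  "moves": [0, 0.014, 0, 0, 0.045, 0, 0.022, 0, 0, 0.045, 0, 0.027, 0, 0, 0.045, 0, 0.028, 0, 0, 0.045, 0, 0.028, -0.01, 0, 0.045, 0, 0.028, -0.02, 0, 0.045, 0, 0.028, -0.03, 0, 0.045, 0, 0.028, -0.04, 0, 0.045, 0, 0.028, -0.05, 0, 0.045, 0, 0.028, -0.055, 0, 0.045, 0, 0.028, -0.055, 0, 0.045]
}}

```text
clock: 10.42
tcp_pos: [0.5238, 0.1394, 0.1595]
orientation: [-0.002, 0.004, 1.0, -0.0]
wrist_force: [0.7, -0.6, -2.3]
finger_gap: 0.0497
grip_force: 32.2
```

```bash
python3 st.py; python3 - <<'E'
from workcell import env
from h import *
np.savez("scene6.npz",**env.read_camera("scene")); np.savez("top6.npz",**env.read_camera("top"))
s=load("scene6"); t=load("top6")
for n,r,(x,y,w,h) in(("s",s,(325,165,90,60)),("t",t,(225,150,85,75))):
    hsv=cv2.cvtColor(r["pixels"],cv2.COLOR_RGB2HSV)
    m=cv2.inRange(hsv,(105,120,60),(130,255,255)); z=np.zeros_like(m); z[y:y+h,x:x+w]=m[y:y+h,x:x+w]
    cs,_=cv2.findContours(z,cv2.RETR_EXTERNAL,cv2.CHAIN_APPROX_NONE)
    for c in cs:
        if len(c)>12: print(n,cv2.boundingRect(c))
cv2.imwrite("pics/c7.png",np.hstack([crop(s,330,140,70,90,5.7),crop(t,235,150,70,90,5.7)]))
E
```

```text
10.4167 [0.5238 0.1394 0.1595] yaw 179.52 tilt [-0.003 -0.    -1.   ] F [ 0.7 -0.6 -2.3] [-0.03  0.07 -0.02] gap 0.04970266212863432 32.19310998916626 j6 0.12023633767477984
s (382, 189, 3, 23)
t (268, 214, 9, 6)
t (281, 199, 3, 9)
t (266, 164, 18, 24)
```

View pics/c7.png

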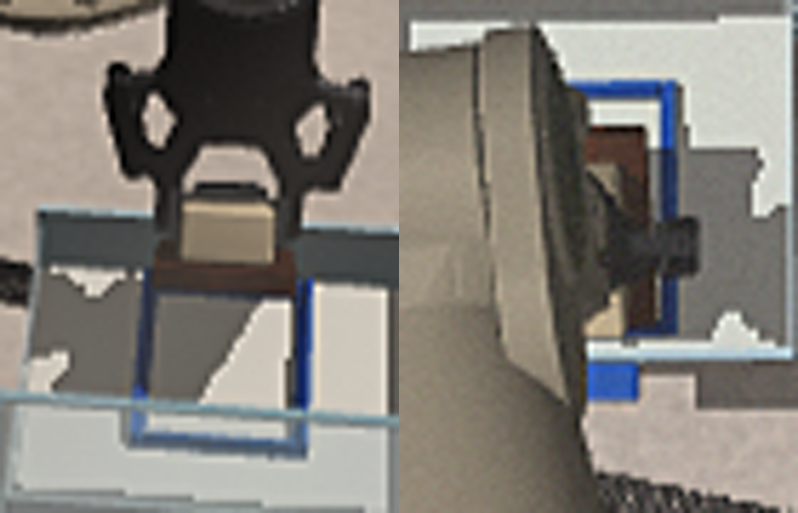

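The cradle is poised over the pocket, with its plate end at (356.8,190.4)–(382.1,191.4) in the scene view and its right plate edge at (279–280.3, 172–207) in the top view. I'll check the lateral centring and x by rays.

```bash
python3 - <<'E'
from h import *
s,t=load("scene6"),load("top6")
print("lateral low/hi edge y", ray(t,[(280.3,207)],.143).round(4), ray(t,[(279.0,172)],.21).round(4))
print("rim outer/inner right", ray(t,[(235+(677-399)/5.7,150+300/5.7),(235+(663-399)/5.7,150+300/5.7)],.129).round(4))
psi=np.radians(-.5);th=np.radians(35);y=np.array([-np.sin(psi),np.cos(psi),0])
ux=np.array([np.cos(psi)*np.cos(th),np.sin(psi)*np.cos(th),np.sin(th)]);uz=np.array([-np.cos(psi)*np.sin(th),-np.sin(psi)*np.sin(th),np.cos(th)])
o=np.array([.5418,.1396,.1728]);f=lambda a,b,c:o+a*ux+b*y+c*uz
print("bottom",proj(s,[f(.055,-.037,0),f(.055,.037,0)]).round(1).tolist(),"meas 356.8,190.4 382.1,191.4")
print("T +x-y top corner",proj(t,[f(.055,-.037,.012)]).round(1),"meas",(235+(648-399)/5.7,150+125/5.7))
E
```

```text
lateral low/hi edge y [[0.4914 0.1017 0.143 ]] [[0.585  0.0992 0.21  ]]
rim outer/inner right [[0.5044 0.0928 0.129 ]
 [0.5044 0.0999 0.129 ]]
bottom [[356.1, 190.3], [381.4, 192.1]] meas 356.8,190.4 382.1,191.4
T +x-y top corner [[277.8 173.8]] meas (278.6842105263158, 171.9298245614035)
```

{"fn": "move_arm", "kwargs": {
  "moves": [-0.0015, 0.001, -0.005, 0, 0.045, -0.0015, 0.001, -0.01, 0, 0.045, -0.0015, 0.001, -0.015, 0, 0.045, -0.0015, 0.001, -0.018, 0, 0.045, -0.0015, 0.001, -0.018, 0, 0.045]
}}

```text
clock: 10.93
tcp_pos: [0.5228, 0.1408, 0.1426]
orientation: [-0.001, 0.004, 1.0, -0.0]
wrist_force: [-0.7, -0.8, -2.0]
finger_gap: 0.0493
grip_force: 32.2
```

{"fn": "move_arm", "kwargs": {
  "moves": [0, 0, -0.001, 0, 0.045, 0, 0, -0.002, 0, 0.045, 0, 0, -0.003, 0, 0.045]
}}

```text
clock: 11.18
tcp_pos: [0.5236, 0.1408, 0.1406]
orientation: [0.0, 0.004, 1.0, 0.0]
wrist_force: [-0.5, 0.5, -2.6]
finger_gap: 0.0497
grip_force: 32.2
```

{"fn": "move_arm", "kwargs": {
  "moves": [0, 0, -0.001, 0, 0.045, 0, 0, -0.002, 0, 0.045, 0, 0, -0.003, 0, 0.045]
}}

```text
clock: 11.43
tcp_pos: [0.5242, 0.1409, 0.1379]
orientation: [0.001, 0.004, 1.0, 0.0]
wrist_force: [1.1, -0.2, 0.3]
finger_gap: 0.0494
grip_force: 32.5
```

{"fn": "move_arm", "kwargs": {
  "moves": [0, 0, -0.001, 0, 0.045, 0, 0, -0.0015, 0, 0.045, 0, 0, -0.0015, 0, 0.045]
}}

```text
clock: 11.68
tcp_pos: [0.5249, 0.1409, 0.1369]
orientation: [0.002, 0.004, 1.0, 0.0]
wrist_force: [3.0, -0.4, 1.8]
finger_gap: 0.0499
grip_force: 32.8
```

```bash
python3 st.py
```

```text
11.6833 [0.5249 0.1409 0.1369] yaw 179.55 tilt [ 0.003  0.    -1.   ] F [ 3.  -0.4  1.8] [-0.01 -0.62  0.01] gap 0.04985902834292752 32.756956815719604 j6 0.12238177705982824
```

{"fn": "move_arm", "kwargs": {
  "moves": [0, 0, 0.003, 0, 0.045, 0.002, 0, 0.004, 0, 0.045, 0.003, 0, 0.004, 0, 0.045, 0.003, 0, 0.002, 0, 0.045, 0.003, 0, 0, 0, 0.045, 0.003, 0, 0, 0, 0.045]
}}

```text
clock: 12.18
tcp_pos: [0.5261, 0.1408, 0.1353]
orientation: [-0.001, 0.004, 1.0, -0.0]
wrist_force: [0.6, -0.4, -2.6]
finger_gap: 0.0498
grip_force: 32.3
```

{"fn": "move_arm", "kwargs": {
  "moves": [0, 0, -0.001, 0, 0.045, 0, 0, -0.002, 0, 0.045, 0, 0, -0.002, 0, 0.045]
}}

```text
clock: 12.43
tcp_pos: [0.5268, 0.1408, 0.1344]
orientation: [0.0, 0.004, 1.0, 0.0]
wrist_force: [-0.2, -0.4, 0.4]
finger_gap: 0.0499
grip_force: 32.6
```

{"fn": "move_arm", "kwargs": {
  "moves": [0, 0, -0.001, 0, 0.045, 0, 0, -0.0015, 0, 0.045, 0, 0, -0.0015, 0, 0.045]
}}

```text
clock: 12.68
tcp_pos: [0.5274, 0.1408, 0.1339]
orientation: [0.001, 0.004, 1.0, -0.0]
wrist_force: [0.4, -0.5, 6.4]
finger_gap: 0.0493
grip_force: 32.9
```

```bash
python3 st.py
```

```text
12.6833 [0.5274 0.1408 0.1339] yaw 179.56 tilt [ 0.003 -0.    -1.   ] F [ 0.4 -0.5  6.4] [-0.22  0.21  0.14] gap 0.04929293297709445 32.886149883270264 j6 0.12161573886522152
```

{"fn": "move_arm", "kwargs": {
  "moves": [0, 0, 0, 0, 0.045, 0.0015, 0, -0.001, 0, 0.045, 0.003, 0, -0.0018, 0, 0.045, 0.005, 0, -0.0028, 0, 0.045, 0.007, 0, -0.004, 0, 0.045, 0.0095, 0, -0.0057, 0, 0.045, 0.0095, 0, -0.0057, 0, 0.045],
  "newtons": 20
}}

```text
clock: 13.27
tcp_pos: [0.5374, 0.1406, 0.128]
orientation: [0.001, 0.004, 1.0, -0.0]
wrist_force: [0.5, -1.4, 5.3]
finger_gap: 0.0495
grip_force: 32.1
```

```bash
python3 st.py; cat > look.py <<'E'
# drawer tab row in top view, rim columns and saddle end face in scene
from workcell import env
from h import *
import sys
s=env.read_camera("scene");t=env.read_camera("top");k=sys.argv[1]
np.savez("scene"+k,**s);np.savez("top"+k,**t)
hsv=cv2.cvtColor(t["pixels"],cv2.COLOR_RGB2HSV);m=cv2.inRange(hsv,(105,120,60),(130,255,255))
z=m[100:226,225:310];r,c=np.nonzero(z[:,:]);rr=r[r>70]+100 if 0 else r+100
n,l,st,_=cv2.connectedComponentsWithStats(z);print("blue top",[(x+225,y+100,w,h) for x,y,w,h,a in st[1:] if a>8])
hs=cv2.cvtColor(s["pixels"],cv2.COLOR_RGB2HSV)
cream=cv2.inRange(hs,(10,35,110),(30,120,255))[165:225,345:395]
dark=cv2.inRange(hs,(0,60,20),(14,255,110))[165:225,345:395]
for nm,q in(("cream",cream),("plate",dark)):
    n,l,st,_=cv2.connectedComponentsWithStats(q);print(nm,[(x+345,y+165,w,h,a) for x,y,w,h,a in st[1:] if a>20])
E
python3 look.py 7
```

```text
13.2667 [0.5374 0.1406 0.128 ] yaw 179.55 tilt [ 0.003 -0.    -1.   ] F [ 0.5 -1.4  5.3] [-0.27  0.    0.04] gap 0.04953334298234856 32.13192164897919 j6 0.11960157941716809
blue top [(np.int32(269), np.int32(164), np.int32(15), np.int32(21)), (np.int32(269), np.int32(195), np.int32(15), np.int32(14)), (np.int32(268), np.int32(214), np.int32(9), np.int32(6))]
cream [(np.int32(345), np.int32(165), np.int32(5), np.int32(11), np.int32(38)), (np.int32(355), np.int32(168), np.int32(5), np.int32(9), np.int32(32)), (np.int32(381), np.int32(169), np.int32(6), np.int32(9), np.int32(32)), (np.int32(362), np.int32(187), np.int32(16), np.int32(12), np.int32(174))]
plate [(np.int32(357), np.int32(192), np.int32(24), np.int32(13), np.int32(124))]
```

{"fn": "move_arm", "kwargs": {
  "moves": [0.0022, 0, -0.0017, 0, 0.045, 0.0044, 0, -0.0035, 0, 0.045, 0.0065, 0, -0.0054, 0, 0.045, 0.0085, 0, -0.0074, 0, 0.045, 0.0104, 0, -0.0095, 0, 0.045, 0.0122, 0, -0.0116, 0, 0.045, 0.0122, 0, -0.0116, 0, 0.045]
}}

```text
clock: 13.95
tcp_pos: [0.55, 0.1406, 0.1163]
orientation: [0.002, 0.004, 1.0, -0.0]
wrist_force: [3.6, -1.5, 4.5]
finger_gap: 0.0494
grip_force: 32.1
```

```bash
python3 st.py;python3 look.py 8 | sed 's/np.int32//g'
```

```text
13.95 [0.55   0.1406 0.1163] yaw 179.54 tilt [ 0.004 -0.    -1.   ] F [ 3.6 -1.5  4.5] [-0.27 -0.3   0.1 ] gap 0.04937622788593564 32.147095799446106 j6 0.117216717860907
blue top [((269), (164), (14), (16)), ((270), (191), (14), (18)), ((269), (214), (8), (6))]
cream [((345), (165), (13), (11), (66)), ((384), (165), (11), (13), (70)), ((362), (183), (16), (6), (37)), ((361), (193), (16), (12), (95))]
plate [((356), (198), (25), (13), (129))]
```

{"fn": "move_arm", "kwargs": {
  "moves": [0.0018, 0, -0.0021, 0, 0.045, 0.0033, 0, -0.0044, 0, 0.045, 0.0043, 0, -0.006, 0, 0.045, 0.0043, 0, -0.006, 0, 0.045]
}}

```text
clock: 14.38
tcp_pos: [0.5542, 0.1406, 0.1102]
orientation: [0.002, 0.004, 1.0, -0.0]
wrist_force: [4.0, -2.4, 4.8]
finger_gap: 0.0492
grip_force: 32.4
```

```bash
python3 st.py;python3 look.py 9 | sed 's/np.int32//g'
```

```text
14.3833 [0.5542 0.1406 0.1102] yaw 179.54 tilt [ 0.004 -0.    -1.   ] F [ 4.  -2.4  4.8] [-0.31 -0.43  0.1 ] gap 0.04915220589834241 32.37362802028656 j6 0.11643780168624795
blue top [((269), (164), (15), (15)), ((269), (189), (15), (20)), ((270), (214), (7), (6))]
cream [((345), (165), (13), (11), (93)), ((384), (165), (11), (13), (94)), ((363), (185), (14), (6), (43)), ((361), (196), (16), (7), (100))]
plate [((356), (200), (25), (11), (73))]
```

{"fn": "move_arm", "kwargs": {
  "moves": [0.0007, -0.0003, -0.001, 0, 0.045, 0.0014, -0.0007, -0.002, 0, 0.045, 0.002, -0.001, -0.003, 0, 0.045, 0.002, -0.001, -0.003, 0, 0.045]
}}

```text
clock: 14.82
tcp_pos: [0.5557, 0.1407, 0.1072]
orientation: [0.001, 0.004, 1.0, 0.001]
wrist_force: [2.8, 1.4, 4.6]
finger_gap: 0.0494
grip_force: 32.5
```

```bash
python3 st.py;python3 look.py 10 | sed 's/np.int32//g'
```

```text
14.8167 [0.5557 0.1407 0.1072] yaw 179.58 tilt [ 0.003  0.002 -1.   ] F [2.8 1.4 4.6] [ 0.34 -0.38  0.04] gap 0.049386136194874836 32.525594830513 j6 0.11439123925443481
blue top [((270), (164), (14), (16)), ((269), (189), (15), (20)), ((271), (214), (6), (6))]
cream [((345), (165), (13), (11), (105)), ((384), (165), (11), (13), (107)), ((362), (186), (15), (6), (46)), ((361), (197), (16), (9), (106))]
plate [((376), (201), (5), (10), (34))]
```

{"fn": "move_arm", "kwargs": {
  "moves": [0.0004, 0.0005, -0.001, 0, 0.045, 0.0008, 0.0005, -0.002, 0, 0.045, 0.0008, 0.0005, -0.002, 0, 0.045]
}}

```text
clock: 15.17
tcp_pos: [0.5566, 0.1407, 0.1053]
orientation: [0.002, 0.004, 1.0, 0.0]
wrist_force: [2.9, 0.0, 6.5]
finger_gap: 0.0494
grip_force: 32.8
```

{"fn": "move_arm", "kwargs": {
  "moves": [0.0002, 0, -0.001, 0, 0.045, 0.0004, 0, -0.002, 0, 0.045, 0.0004, 0, -0.002, 0, 0.045]
}}

```text
clock: 15.42
tcp_pos: [0.5568, 0.1407, 0.1053]
orientation: [0.002, 0.004, 1.0, 0.0]
wrist_force: [-1.3, -0.7, 18.0]
finger_gap: 0.0495
grip_force: 34.1
```

```bash
python3 st.py;python3 look.py 11 | sed 's/np.int32//g'
```

```text
15.4167 [0.5568 0.1407 0.1053] yaw 179.57 tilt [ 0.004  0.001 -1.   ] F [-1.3 -0.7 18. ] [-0.25  0.59 -0.02] gap 0.04952719836580832 34.11511838436127 j6 0.1151373660292019
blue top [((270), (164), (14), (15)), ((269), (189), (15), (20)), ((270), (214), (7), (6))]
cream [((345), (165), (13), (11), (110)), ((384), (165), (11), (13), (114)), ((363), (186), (14), (7), (39)), ((361), (198), (16), (9), (109)), ((356), (213), (24), (3), (33))]
plate [((376), (202), (5), (9), (33))]
```

```bash
python3 - <<'E'
from h import *
s=load("scene11")
for th in(0,4):
  c,n=np.cos(np.radians(th)),np.sin(np.radians(th))
  o=np.array([.551-.055,.1405,.118])
  f=lambda a,b,h:o+[(a+.055)*c-h*n,b,(a+.055)*n+h*c]
  print(th,"watchtop far",proj(s,[f(.02,0,.051)]).round(1),"sad top +x",proj(s,[f(.042,-.025,.042),f(.042,.025,.042)]).round(1).tolist(),"sad bot",proj(s,[f(.042,-.025,.012),f(.042,.025,.012)]).round(1).tolist(),"plate top +x",proj(s,[f(.055,-.037,.012),f(.055,.037,.012)]).round(1).tolist())
for x in(364,369,374): print(x,[(y,*s["pixels"][y,x].tolist()) for y in range(184,222,1)])
E
```

```text
0 watchtop far [[368.7 196.3]] sad top +x [[359.9, 203.0], [376.7, 204.1]] sad bot [[359.5, 210.1], [376.0, 211.2]] plate top +x [[355.2, 212.8], [379.9, 214.6]]
4 watchtop far [[368.9 194.2]] sad top +x [[360.0, 200.6], [376.8, 201.8]] sad bot [[359.6, 208.2], [376.2, 209.4]] plate top +x [[355.4, 210.8], [380.1, 212.5]]
364 [(184, 47, 45, 43), (185, 42, 40, 40), (186, 83, 76, 64), (187, 186, 167, 137), (188, 224, 202, 166), (189, 209, 188, 155), (190, 125, 115, 100), (191, 47, 46, 50), (192, 41, 40, 42), (193, 46, 45, 46), (194, 63, 62, 61), (195, 76, 74, 70), (196, 61, 59, 56), (197, 79, 72, 64), (198, 132, 117, 97), (199, 209, 190, 156), (200, 199, 181, 149), (201, 196, 178, 148), (202, 200, 182, 151), (203, 197, 179, 148), (204, 139, 124, 103), (205, 68, 62, 55), (206, 76, 70, 60), (207, 78, 71, 61), (208, 75, 68, 58), (209, 74, 68, 59), (210, 106, 117, 115), (211, 149, 175, 182), (212, 108, 112, 111), (213, 127, 110, 98), (214, 117, 107, 95), (215, 93, 96, 98), (216, 92, 110, 133), (217, 82, 94, 107), (218, 93, 105, 117), (219, 156, 162, 162), (220, 200, 203, 194), (221, 193, 1
[... 878 characters left out ...]
88, 224, 201, 164), (189, 215, 194, 159), (190, 184, 167, 142), (191, 51, 51, 50), (192, 44, 44, 46), (193, 37, 37, 38), (194, 51, 49, 50), (195, 72, 70, 67), (196, 59, 57, 53), (197, 75, 68, 59), (198, 132, 118, 95), (199, 212, 191, 157), (200, 202, 182, 150), (201, 200, 179, 147), (202, 201, 181, 148), (203, 203, 183, 150), (204, 187, 167, 138), (205, 119, 107, 90), (206, 68, 62, 53), (207, 79, 71, 60), (208, 76, 68, 59), (209, 71, 63, 53), (210, 76, 73, 65), (211, 111, 129, 131), (212, 131, 156, 164), (213, 109, 111, 106), (214, 118, 105, 96), (215, 100, 98, 93), (216, 94, 105, 118), (217, 87, 111, 141), (218, 76, 90, 106), (219, 102, 113, 124), (220, 178, 184, 178), (221, 195, 198, 190)]
```

{"fn": "move_arm", "kwargs": {
  "moves": [0, 0, 0.001, 0, 0.045, 0, 0, 0.0015, 0, 0.045, 0, 0, 0.0015, 0, 0.05, 0, 0, 0.0015, 0, 0.054, 0, 0, 0.0015, 0, 0.058, 0, 0, 0.0015, 0, 0.062, 0, 0, 0.0015, 0, 0.066, 0, 0, 0.0015, 0, 0.068, 0, 0, 0.0015, 0, 0.068]
}}

```text
clock: 16.27
tcp_pos: [0.5553, 0.1403, 0.1034]
orientation: [-0.0, 0.004, 1.0, 0.0]
wrist_force: [0.1, 0.1, 0.4]
finger_gap: 0.0681
grip_force: 0.0
```

{"fn": "move_arm", "kwargs": {
  "moves": [0, 0, 0.003, 0, 0.068, 0, 0, 0.01, 0, 0.068, 0, 0, 0.02, 0, 0.068, 0, 0, 0.04, 0, 0.068, 0, 0, 0.06, 0, 0.068, 0, 0, 0.09, 0, 0.068, 0, 0, 0.12, 0, 0.068, -0.03, 0, 0.12, 0, 0.068, -0.065, 0, 0.12, 0, 0.068, -0.1, 0, 0.12, 0, 0.068, -0.135, 0, 0.12, 0, 0.04, -0.165, 0, 0.12, 0, 0.0]
}}

```text
clock: 17.27
tcp_pos: [0.3887, 0.1403, 0.2248]
orientation: [0.001, 0.004, 1.0, 0.0]
wrist_force: [-0.8, 0.8, -0.4]
finger_gap: 0.0453
grip_force: 0.0
```

```bash
python3 st.py;python3 look.py 12 | sed 's/np.int32//g'; python3 - <<'E'
from h import *
t=load("top12");s=load("scene12")
for x in(364,374): print(x,[int(s["pixels"][y,x,0]) for y in range(184,222)])
for n,y in(("t",170),("t",190),("t",200)): print(y,[tuple(int(v) for v in t["pixels"][y,x]) for x in range(248,288)])
print([tuple(int(v) for v in t["pixels"][y,268]) for y in range(160,222)])
E
```

```text
17.2667 [0.3887 0.1403 0.2248] yaw 179.55 tilt [ 0.001  0.    -1.   ] F [-0.8  0.8 -0.4] [-0.    0.02 -0.02] gap 0.045331736963936275 0.0 j6 0.15916342809331438
blue top [((251), (164), (33), (45)), ((256), (214), (21), (6))]
cream [((345), (165), (50), (14), (544)), ((361), (185), (17), (8), (75)), ((361), (195), (17), (11), (117)), ((356), (213), (24), (3), (32))]
plate [((376), (191), (5), (20), (74))]
364 [71, 98, 180, 200, 198, 196, 146, 63, 41, 54, 96, 114, 57, 118, 210, 199, 194, 194, 197, 194, 136, 68, 78, 78, 75, 75, 104, 146, 106, 124, 114, 92, 92, 80, 92, 153, 197, 189]
374 [74, 70, 122, 211, 199, 199, 176, 96, 69, 40, 80, 136, 103, 159, 212, 201, 196, 195, 197, 199, 183, 117, 73, 77, 76, 72, 75, 109, 128, 107, 117, 99, 92, 87, 76, 101, 175, 193]
170 [(203, 206, 198), (208, 211, 201), (229, 225, 206), (43, 83, 181), (43, 49, 73), (45, 61, 114), (96, 102, 105), (114, 73, 51), (80, 59, 53), (81, 55, 47), (97, 70, 55), (108, 92, 74), (103, 84, 69), (106, 83, 73), (107, 88, 71), (109, 85, 70), (108, 89, 72), (107, 89, 72), (103, 84, 72), (106, 87, 69), (108, 87, 71), (109, 89,
[... 1762 characters left out ...]
, (214, 198, 164), (190, 180, 158), (143, 145, 144), (42, 42, 62), (51, 55, 74), (56, 58, 71), (51, 52, 70), (52, 57, 70), (58, 59, 76), (52, 52, 70), (47, 47, 65), (51, 55, 73), (55, 59, 75), (97, 104, 115), (160, 155, 146), (218, 206, 168), (208, 195, 165), (204, 191, 161), (206, 194, 161), (208, 196, 163), (207, 192, 161), (209, 194, 163), (182, 169, 139), (68, 59, 53), (99, 62, 57), (87, 57, 47), (96, 62, 50), (98, 70, 55), (93, 96, 95), (120, 139, 170), (36, 59, 124), (46, 80, 153), (112, 121, 128), (223, 223, 209), (200, 209, 207), (172, 194, 200), (93, 111, 127), (49, 89, 182), (59, 96, 175), (57, 94, 174), (56, 92, 170), (58, 96, 178), (47, 86, 168), (102, 111, 138), (195, 180, 163)]
```

The seated plate shows evenly inside the whole rim, at columns 255–280 in every row I sampled, and nothing moved when I let go. The drawer hasn't moved either. Now I'll lower the closed fingers in front of the tab.

{"fn": "move_arm", "kwargs": {
  "moves": [0, 0, -0.02, 0, 0, 0, 0, -0.045, 0, 0, 0, 0, -0.07, 0, 0, 0, 0, -0.09, 0, 0, 0, 0, -0.105, 0, 0, 0, 0, -0.113, 0, 0, 0.01, 0, -0.113, 0, 0, 0.02, 0, -0.113, 0, 0, 0.03, 0, -0.113, 0, 0, 0.038, 0, -0.113, 0, 0, 0.044, 0, -0.113, 0, 0, 0.046, 0, -0.113, 0, 0]
}}

```text
clock: 18.37
tcp_pos: [0.4387, 0.1403, 0.1113]
orientation: [0.001, 0.004, 1.0, 0.0]
wrist_force: [0.4, -0.6, -0.1]
finger_gap: 0.0002
grip_force: 0.0
```

```bash
python3 st.py;python3 look.py 13 | sed 's/np.int32//g'; python3 - <<'E'
from h import *
s=load("scene13");p=np.array([.4457,.1405,0])
for z in (.104,.12,.135,.15): print(z,proj(s,[p+[0,0,z]]).round(1))
print("tab",proj(s,[[.456,.1405,.156],[.476,.1405,.156],[.475,.1405,.16]]).round(1))
for x in (366,369,372): print(x,[(y,*s["pixels"][y,x].tolist()) for y in range(158,186,1)])
E
```

```text
18.3667 [0.4387 0.1403 0.1113] yaw 179.53 tilt [ 0.002  0.    -1.   ] F [ 0.4 -0.6 -0.1] [-0.02  0.01  0.02] gap 0.00017668261776901303 0.0 j6 0.14319457426842008
blue top [((251), (164), (33), (45)), ((269), (214), (8), (6))]
cream [((345), (165), (21), (12), (210)), ((375), (165), (20), (13), (218)), ((361), (185), (17), (8), (75)), ((361), (195), (17), (12), (119)), ((356), (213), (24), (3), (33))]
plate [((376), (191), (5), (20), (74))]
0.104 [[369.4 184.7]]
0.12 [[369.6 181. ]]
0.135 [[369.9 177.6]]
0.15 [[370.2 174. ]]
tab [[370.1 174.7]
 [369.9 178.8]
 [369.9 177.7]]
366 [(158, 26, 25, 24), (159, 22, 21, 19), (160, 24, 22, 20), (161, 32, 30, 28), (162, 35, 33, 31), (163, 39, 37, 34), (164, 38, 35, 34), (165, 36, 34, 31), (166, 31, 29, 28), (167, 46, 43, 40), (168, 93, 88, 81), (169, 88, 81, 76), (170, 89, 83, 77), (171, 81, 75, 70), (172, 44, 41, 38), (173, 50, 46, 40), (174, 54, 58, 80), (175, 50, 74, 150), (176, 54, 78, 145), (177, 93, 115, 157), (178, 135, 148, 145), (179, 61, 62, 60), (180, 69, 72, 72), (181, 75, 77, 76), (182, 76, 78, 77), (183, 75, 77, 76), (184, 69, 73,
[... 411 characters left out ...]
), (178, 161, 178, 176), (179, 59, 59, 57), (180, 68, 70, 70), (181, 73, 76, 76), (182, 75, 78, 76), (183, 75, 78, 77), (184, 70, 74, 74), (185, 79, 81, 78)]
372 [(158, 33, 32, 30), (159, 53, 49, 46), (160, 93, 85, 81), (161, 39, 37, 35), (162, 22, 20, 20), (163, 27, 25, 24), (164, 33, 31, 29), (165, 41, 38, 36), (166, 45, 42, 40), (167, 43, 41, 38), (168, 50, 47, 44), (169, 61, 59, 56), (170, 59, 56, 54), (171, 61, 58, 56), (172, 60, 57, 54), (173, 58, 55, 48), (174, 53, 52, 59), (175, 52, 68, 121), (176, 52, 74, 146), (177, 75, 97, 152), (178, 128, 151, 167), (179, 80, 84, 81), (180, 68, 70, 69), (181, 72, 75, 75), (182, 76, 78, 77), (183, 76, 78, 77), (184, 73, 76, 76), (185, 69, 72, 73)]
```

{"fn": "move_arm", "kwargs": {
  "moves": [0, 0, -0.003, 0, 0, 0.003, 0, -0.003, 0, 0, 0.006, 0, -0.003, 0, 0, 0.009, 0, -0.003, 0, 0, 0.012, 0, -0.003, 0, 0, 0.015, 0, -0.003, 0, 0, 0.018, 0, -0.003, 0, 0, 0.021, 0, -0.003, 0, 0, 0.024, 0, -0.003, 0, 0, 0.027, 0, -0.003, 0, 0, 0.03, 0, -0.003, 0, 0, 0.033, 0, -0.003, 0, 0]
}}

```text
clock: 19.47
tcp_pos: [0.4698, 0.1404, 0.1076]
orientation: [-0.0, 0.004, 1.0, 0.0]
wrist_force: [-4.5, 0.7, 1.1]
finger_gap: 0.0
grip_force: 1.9
```

```bash
python3 st.py;python3 look.py 14 | sed 's/np.int32//g'
```

```text
19.4667 [0.4698 0.1404 0.1076] yaw 179.56 tilt [-0.  0. -1.] F [-4.5  0.7  1.1] [0.19 0.74 0.08] gap 1.992455739946128e-05 1.8946678075008094 j6 0.13405790968136183
blue top [((251), (155), (33), (44)), ((272), (204), (5), (6))]
cream [((345), (165), (21), (17), (255)), ((375), (165), (20), (19), (238)), ((361), (191), (17), (8), (73)), ((360), (202), (17), (9), (109)), ((356), (214), (24), (8), (98))]
plate [((377), (197), (4), (14), (54))]
```

{"fn": "move_arm", "kwargs": {
  "moves": [0.004, 0, 0, 0, 0, 0.008, 0, 0, 0, 0, 0.012, 0, 0, 0, 0, 0.016, 0, 0, 0, 0, 0.02, 0, 0, 0, 0, 0.024, 0, 0, 0, 0, 0.028, 0, 0, 0, 0, 0.032, 0, 0, 0, 0, 0.036, 0, 0, 0, 0, 0.04, 0, 0, 0, 0, 0.044, 0, 0, 0, 0, 0.048, 0, 0, 0, 0]
}}

```text
clock: 20.57
tcp_pos: [0.518, 0.1404, 0.1077]
orientation: [-0.0, 0.004, 1.0, 0.0]
wrist_force: [-3.6, 1.2, -0.4]
finger_gap: 0.0
grip_force: 1.9
```

{"fn": "move_arm", "kwargs": {
  "moves": [0.004, 0, 0, 0, 0, 0.008, 0, 0, 0, 0, 0.012, 0, 0, 0, 0, 0.016, 0, 0, 0, 0, 0.02, 0, 0, 0, 0, 0.024, 0, 0, 0, 0, 0.028, 0, 0, 0, 0, 0.032, 0, 0, 0, 0, 0.036, 0, 0, 0, 0, 0.04, 0, 0, 0, 0, 0.044, 0, 0, 0, 0, 0.048, 0, 0, 0, 0]
}}

```text
clock: 21.57
tcp_pos: [0.5661, 0.1403, 0.1078]
orientation: [0.0, 0.004, 1.0, 0.0]
wrist_force: [-4.8, 3.6, 0.0]
finger_gap: -0.0001
grip_force: 1.9
```

```bash
python3 st.py;python3 look.py 15 | sed 's/np.int32//g'; python3 - <<'E'
from h import *
t0,t=load("top0"),load("top15")
print("organizer cover front edge rows", [(y,*t0["pixels"][y,240].tolist()) for y in range(144,158)])
print(ray(t0,[(240,y) for y in(148,150,152)],.19)[:,0])
E
```

```text
21.5667 [0.5661 0.1403 0.1078] yaw 179.56 tilt [ 0.  0. -1.] F [-4.8  3.6  0. ] [0.66 0.72 0.01] gap -0.00011868485417201627 1.940873097628355 j6 0.11309185369761593
blue top [((271), (149), (12), (18))]
cream [((345), (165), (13), (25), (214)), ((373), (165), (22), (41), (434)), ((345), (196), (17), (8), (73))]
plate []
organizer cover front edge rows [(144, 151, 155, 158), (145, 148, 154, 155), (146, 153, 160, 161), (147, 166, 187, 191), (148, 167, 192, 201), (149, 136, 145, 146), (150, 108, 103, 98), (151, 111, 110, 107), (152, 111, 108, 103), (153, 135, 135, 129), (154, 215, 221, 213), (155, 211, 216, 207), (156, 202, 206, 199), (157, 206, 208, 202)]
[0.65530068 0.64968359 0.64406958]
```

{"fn": "move_arm", "kwargs": {
  "moves": [0.004, 0.0005, 0, 0, 0, 0.008, 0.001, 0, 0, 0, 0.012, 0.001, 0, 0, 0, 0.016, 0.001, 0, 0, 0, 0.02, 0.001, 0, 0, 0, 0.024, 0.001, 0, 0, 0, 0.028, 0.001, 0, 0, 0, 0.032, 0.001, 0, 0, 0, 0.036, 0.001, 0, 0, 0, 0.039, 0.001, 0, 0, 0, 0.041, 0.001, 0, 0, 0, 0.042, 0.001, 0, 0, 0]
}}

```text
clock: 22.67
tcp_pos: [0.608, 0.1414, 0.1076]
orientation: [0.0, 0.004, 1.0, 0.0]
wrist_force: [-3.8, -1.7, 0.1]
finger_gap: -0.0
grip_force: 1.8
```

{"fn": "move_arm", "kwargs": {
  "moves": [0.0015, 0, 0, 0, 0, 0.003, 0, 0, 0, 0, 0.0045, 0, 0, 0, 0, 0.006, 0, 0, 0, 0]
}}

```text
clock: 23.0
tcp_pos: [0.6136, 0.1414, 0.1076]
orientation: [-0.0, 0.004, 1.0, 0.0]
wrist_force: [-3.8, -2.0, -0.3]
finger_gap: 0.0004
grip_force: 1.8
```

{"fn": "move_arm", "kwargs": {
  "moves": [0.0015, 0, 0, 0, 0, 0.003, 0, 0, 0, 0, 0.0045, 0, 0, 0, 0, 0.006, 0, 0, 0, 0]
}}

```text
clock: 23.33
tcp_pos: [0.6197, 0.1414, 0.1077]
orientation: [-0.0, 0.004, 1.0, 0.0]
wrist_force: [-3.4, -2.3, -0.0]
finger_gap: 0.0001
grip_force: 1.8
```

{"fn": "move_arm", "kwargs": {
  "moves": [0.0015, 0, 0, 0, 0, 0.003, 0, 0, 0, 0, 0.004, 0, 0, 0, 0]
}}

```text
clock: 23.58
tcp_pos: [0.623, 0.1414, 0.1076]
orientation: [-0.001, 0.004, 1.0, 0.0]
wrist_force: [-7.5, -2.1, 1.6]
finger_gap: 0.0003
grip_force: 4.0
```

{"fn": "move_arm", "kwargs": {
  "moves": [0.001, 0, 0, 0, 0, 0.0015, 0, 0, 0, 0, 0.0015, 0, 0, 0, 0, 0.0015, 0, 0, 0, 0]
}}

```text
clock: 23.92
tcp_pos: [0.623, 0.1414, 0.1077]
orientation: [-0.002, 0.004, 1.0, 0.0]
wrist_force: [-10.1, -1.7, 2.7]
finger_gap: 0.0
grip_force: 4.8
```

```bash
python3 st.py;python3 look.py 16 | sed 's/np.int32//g'
```

```text
23.9167 [0.623  0.1414 0.1077] yaw 179.57 tilt [-0.004  0.    -1.   ] F [-10.1  -1.7   2.7] [-0.4   1.83 -0.02] gap 3.651763850349355e-05 4.794304110109806 j6 0.10491404348041786
blue top []
cream [((345), (165), (13), (25), (297)), ((374), (165), (21), (47), (429)), ((345), (196), (18), (14), (113))]
plate []
```

{"fn": "move_arm", "kwargs": {
  "moves": [-0.003, 0, 0, 0, 0, -0.01, 0, 0, 0, 0, -0.025, 0, 0, 0, 0, -0.045, 0, 0, 0, 0, -0.07, 0, 0, 0, 0, -0.1, 0, 0.02, 0, 0, -0.13, 0, 0.05, 0, 0, -0.16, 0, 0.08, 0, 0, -0.19, 0, 0.1, 0, 0, -0.21, 0, 0.12, 0, 0, -0.22, -0.03, 0.13, 0, 0, -0.22, -0.05, 0.13, 0, 0]
}}

```text
clock: 25.02
tcp_pos: [0.4053, 0.0917, 0.2416]
orientation: [0.004, 0.002, 1.0, 0.0]
wrist_force: [1.2, -0.4, 0.4]
finger_gap: 0.0004
grip_force: 0.0
```

{"fn": "move_arm", "kwargs": {
  "moves": [0, -0.04, 0, 0, 0, 0, -0.08, 0, 0, 0, 0, -0.12, 0, 0, 0, 0, -0.16, 0, 0, 0, 0, -0.2, 0, 0, 0, 0, -0.2, 0, 0, 0, 0, -0.2, 0, 0, 0]
}}

```text
clock: 25.6
tcp_pos: [0.4059, -0.1109, 0.2383]
orientation: [0.001, 0.006, 1.0, -0.0]
wrist_force: [-0.5, 0.3, -0.6]
finger_gap: -0.0001
grip_force: 0.0
```

```bash
python3 st.py;python3 look.py 17 | sed 's/np.int32//g'; python3 - <<'E'
from h import *
t0,t=load("top0"),load("top17")
hsv=cv2.cvtColor(t["pixels"],cv2.COLOR_RGB2HSV);m=cv2.inRange(hsv,(100,60,60),(130,255,255))[60:226,225:310]
n,l,st,_=cv2.connectedComponentsWithStats(m);print([(int(x)+225,int(y)+60,int(w),int(h),int(a)) for x,y,w,h,a in st[1:] if a>8])
print("tab column",[(y,*t["pixels"][y,266].tolist()) for y in range(140,166)])
d=cv2.absdiff(t0["pixels"],t["pixels"]).max(2)
for nm,(x,y,w,h) in dict(saucer=(428,202,42,44),compact=(165,208,32,32),comb=(262,228,66,30),lotion=(150,150,60,35),jar=(442,156,32,28)).items(): print(nm,int((d[y:y+h,x:x+w]>40).sum()))
E
```

```text
25.6 [ 0.4059 -0.1109  0.2383] yaw 179.26 tilt [ 0.003 -0.001 -1.   ] F [-0.5  0.3 -0.6] [-0.   -0.02 -0.01] gap -5.21804329463122e-05 0.0 j6 -0.44557441254061336
blue top [((256), (151), (20), (7))]
cream [((345), (165), (50), (47), (2029))]
plate []
[(251, 104, 32, 44, 347), (255, 150, 22, 8, 166)]
tab column [(140, 113, 111, 113), (141, 110, 108, 106), (142, 108, 109, 107), (143, 114, 117, 117), (144, 132, 140, 140), (145, 103, 115, 132), (146, 104, 125, 147), (147, 138, 173, 186), (148, 151, 184, 194), (149, 139, 156, 157), (150, 101, 112, 130), (151, 40, 84, 171), (152, 53, 92, 170), (153, 57, 93, 169), (154, 55, 91, 172), (155, 56, 94, 175), (156, 50, 87, 169), (157, 56, 66, 112), (158, 104, 97, 82), (159, 113, 106, 97), (160, 199, 184, 175), (161, 194, 181, 174), (162, 185, 173, 163), (163, 175, 163, 155), (164, 182, 172, 162), (165, 181, 166, 158)]
saucer 859
compact 0
comb 0
lotion 0
jar 0
```

```bash
python3 - <<'E'
from h import *
t0=load("top0")["pixels"]
for k in(6,12,16,17):
    t=load(f"top{k}")["pixels"]; r=t[202:246,428:470]
    d=cv2.absdiff(t0,t).max(2)[202:246,428:470]
    e=[cv2.moments(cv2.Canny(q[202:246,428:470],60,150)) for q in(t0,t)]
    print(k,int((d>40).sum()),r.reshape(-1,3).mean(0).round(),t0[202:246,428:470].reshape(-1,3).mean(0).round(),[(round(m["m10"]/m["m00"],1),round(m["m01"]/m["m00"],1)) for m in e])
E
```

```text
6 0 [185. 176. 165.] [183. 175. 164.] [(21.9, 22.5), (21.8, 23.8)]
12 0 [181. 172. 162.] [183. 175. 164.] [(21.9, 22.5), (21.6, 22.4)]
16 0 [189. 180. 169.] [183. 175. 164.] [(21.9, 22.5), (22.2, 22.6)]
17 859 [140. 134. 125.] [183. 175. 164.] [(21.9, 22.5), (21.4, 20.7)]
```

The saucer change is only the arm's shadow: its outline hasn't moved, and the arm never went near it. Handing in.

```bash
python3 -c "
from workcell import env
print(env.hand_in())"
```

```text
the job is handed in; nothing more can be done
None
```

The watch cradle is seated flat and square in the blue pocket, the drawer is pushed shut against its stop, the other things on the ledge are where they were, and the job was handed in at about 26 s.

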